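# Slide the sample block onto the cold plate and seat its probe

### The arm

A 7-joint arm with a two-finger parallel gripper is mounted at the origin on the work surface. World frame = base frame: x ahead of the robot, y to its left, z up, the work surface at z = 0. Lengths are in m, angles in rad, forces in N, time in s.
With the tool pointing down it reaches from about 0.4 to 0.875 m from the base axis. Payload 6.5 kg.
Tool frame: the origin (TCP) lies between the finger pads; the fingertips stand 17 mm ahead of it and the grasp point (between the pads) lies 2 mm behind it (r.finger_overhang is the distance from the TCP to the fingertips, in m); y points along the fingers, x is the direction in which the jaws open and shut, and the axes are right-handed (so a half turn about y gives the same grasp; the last joint's range is limited). The gripper opens to 88 mm and grips with 3 to 60 N. Pads are 18 mm wide; open, the fingers measure 123 mm over their backs; the gripper's body (75 mm by 187 mm) begins 45 mm behind the grasp point.
Start: joints at [1.156, 0.536, -0.004, 1.538, 0.003, 1.067, -0.071], TCP at [0.222, -0.611, 0.256] pointing down, gripper open.
Joint ranges: [-2.7, 2.7], [-0.37, 2.16], [-1.27, 1.26], [0.24, 2.4], [-1.31, 4.45], [0.19, 1.91], [-2.76, 2.76]. Speed limits (rad/s): [2.39, 2.39, 3.14, 3.14, 3.14, 3.14, 3.14].

### API

Orientations are given as a rotation vector (axis times angle).
In Python, from station import readout, camera, ticket, r gives the robot as it stands.
- The arm moves only by the tool servo_tool, never from a script. Its argument "targets" is text: rows parted by semicolons, each of 7 numbers parted by spaces: the finger opening in mm, from 0 to 88.1, then the shift along the world's x, y, z in mm, then the turn, a rotation vector about the world's x, y, z in degrees. A call has 1 to 12 rows; each row shifts and turns the commanded pose from where the row before left it; what a row does not reach is not made up. A row lasts 1/12 s, in which the tool goes at most 41.7 mm and 7.16 degrees, less where a joint would pass 70% of its speed; a pose out of reach is approached as far as the arm can. A call with a gripper value outside its range is refused whole. The fingers move at their own pace and stop on an object; "force" is the grip in N (left out, the last holds). Time passes only in rows, so rows that do not move let the fingers close. It gives the time, the measured TCP pose, the force and the opening at its end, in the units of the state.
- readout.get_obs(): the state, without advancing time (a new reading comes with each control period).
- camera(name): name is "side" or "top"; returns a dict with "frame" (420x560x3 uint8, blue, green, red), "intrinsics" (3x3 intrinsics, pixels), "position" and "attitude" of the camera in the world. Camera axes: x right, y up, looking along -z (the intrinsics and any distortion apply to the point x, -y, -z); pixel columns grow to the right and rows downward; lengths in m; the calibration is good to about 2 mm. A picture is of the moment at which its call begins. There is no depth.
- ticket.job_done(): hands the job in, once; it reports no verdict.
The state is a dict: "t": time; "joint_pos": joint angles; "qd": joint speeds; "joint_efforts": joint torques, N m; "ee_pos": TCP position; "tool_rot": TCP orientation; "ft_force": force on the tool from outside, world axes, zero at the start; "wrist_torque": the same for the moment, N m; "width": finger opening in m.
Only numpy, scipy, OpenCV 4.12 (cv2) and the standard library are available. Lean on these libraries where they do the work, as an engineer would, in place of code of your own. Each camera call takes 0.05 s, during which the arm holds its last target. There are 200 camera calls.

### The job

Slide the aluminium sample block along the bench, without lifting it off, until it sits squarely on the pale blue cold plate. Then take the orange-handled probe from the purple rack and push its steel rod through the leaning blue guide tube above the plate until its black shoulder is fully home on the tube's mouth, and let go. Leave the block in its place, and do not disturb the grey-handled spare probe or the other things on the bench.

Things in the scene. Friction and masses are not known exactly. Their poses are not given: they have to be found in the camera images.
- block: Loose aluminium slab, 80 (its x) x 190 (its y) x 14 mm high, 0.45 kg, black disc at the centre of its top, yellow patch towards +y. Origin: centre of underside; z up. Near its -y end stands a black grip fin, 14 mm thick (along x), 30 mm wide (along y), from the slab's top to 56 mm above the bench, centred 80 mm from the origin.
- block_grip (a point): Middle of the block's black grip fin, 42 mm above the bench; axes as the block's.
- station: Fixed. Origin: centre of the pale blue cold plate, flush in the bench, 100 mm (its x) x 210 mm (its y); the block belongs centred on it, axes along the plate's, fin towards the plate's -y. A steel foot 40 x 60 mm and a post 107 mm high stand at x -85, y +40 mm (robot side); a 10 mm bar at 97 mm height runs from the post along +x to the guide tube.
- guide: Blue tube fixed to the station, 27 mm outside (33 mm at the mouth), 40 mm long, bore 16 mm, flared to 22 mm over its top 8 mm. Origin: centre of its upper mouth, at x 0, y +50, z 115 mm in the station's frame. z: along the bore, up out of the mouth, leaning 30 degrees from vertical towards the station's +y (the robot's left); x: the station's x.
- probe: Loose probe, orange handle, 0.13 kg. Origin: centre of the underside of its black shoulder disc (34 mm wide, 6 mm thick); z along the rod to the handle. Below: steel rod 12 mm wide, 100 mm long, tapered over the last 8 mm. Above: square handle 26 x 26 mm (faces along x and y), from z 6 to 66 mm. Stands in either hole of the rack, shoulder on the rack's top.
- probe_tip (a point): Tip of the orange-handled probe's rod, 100 mm below its origin.
- spare: Spare probe, the same in shape but with a grey handle, in the rack's other hole; to be left alone.
- rack: Fixed purple rack, 200 mm (its x) x 80 mm x 110 mm high, origin under its centre; two 15 mm holes in the top plate at x = +-50 mm, y = 0.
- amber: Bystander: amber glass bottle, 60 mm diameter, 130 mm high; origin under its centre.
- jar: Bystander: white jar with blue cap, 48 mm diameter, 65 mm high; origin under its centre.
- beaker: Bystander: white beaker, 68 mm diameter, 85 mm high; origin under its centre.
- tape: Bystander: green tape roll lying flat, 90 mm diameter, 20 mm high; origin under its centre.
- bung: Bystander: blue conical bung, 48 mm diameter, 35 mm high; origin under its centre.
- driver: Bystander: screwdriver lying on the bench along its x.

How it is judged:
On the way, in this order (a step that is already met when the one before it is completed fails the run):
1. The block has been slid onto the cold plate and lies squarely on it (x of block in the frame of station between -0.013 and 0.013 m and y of block in the frame of station between -0.013 and 0.013 m and angle between the x axis of block and the x axis of station, either way round below 0.17 rad and height (world z) of block below 0.004 m and angle between block's own z axis and vertical below 0.05 rad and linear speed of block below 0.02 m/s), for 0.3 s.
2. With the block in place, the probe's rod has entered the guide tube by at least 45 mm, past its lower end (x of block in the frame of station between -0.013 and 0.013 m and y of block in the frame of station between -0.013 and 0.013 m and angle between the x axis of block and the x axis of station, either way round below 0.17 rad and height (world z) of block below 0.004 m and angle between block's own z axis and vertical below 0.05 rad and x of probe_tip in the frame of guide between -0.012 and 0.012 m and y of probe_tip in the frame of guide between -0.012 and 0.012 m and z of probe_tip in the frame of guide below -0.045 m), for 0.1 s.
At the end, for the whole second after the job is handed in: Block flat and at rest, centre within 13 mm of the plate's along each plate axis, turned under 0.17 rad from it; orange probe released and at rest in the guide tube, shoulder within 6 mm of the mouth along and across the bore, rod within 0.17 rad of the bore axis; bystanders where they stood (all of step 1 and x of probe in the frame of guide between -0.006 and 0.006 m and y of probe in the frame of guide between -0.006 and 0.006 m and z of probe in the frame of guide between -0.006 and 0.006 m and angle between the z axis of probe and the z axis of guide, either way round below 0.17 rad and linear speed of probe below 0.02 m/s); the robot touches nothing.
It fails at once if The block is lifted more than 15 mm off the bench (height (world z) of block above 0.015 m).
It fails at once if The spare probe is moved more than 20 mm (distance of spare from where it was at the start of the episode above 0.02 m).
It fails at once if The amber bottle, jar, beaker, tape roll, bung or screwdriver is moved more than 30 mm (distance of any of amber, jar, beaker, tape, bung, driver from where it was at the start of the episode above 0.03 m).
It also fails if it takes over 59 s, if anything falls off the work surface, if the arm or the gripper's body presses on something with over 40 N, if the wrist force passes 120 N, or if a joint passes its speed limit or range.

## Working session

There is one attempt and no reset: what is moved stays moved. The work goes in short steps, Python scripts to look and compute and a tool call to move; the robot and the scene stay as the last step left them, time stands still between calls to the robot, and variables do not carry over. Pictures are saved under pics/ and viewed, about 8 in all and at most 12, crops included, and the job is handed in when it is done.

Besides the shell and the picture viewer there is one more tool, called after "Call:" by a JSON object that holds its "method" and its "body". servo_tool: Moves the arm, as the interface text tells. Its arguments: {"type":"object","properties":{"targets":{"type":"string"},"force":{"type":"number"}},"required":["targets"]}

```bash
mkdir -p pics; ls; python3 - <<'E'
from station import readout, camera, ticket, r
import cv2,numpy as np
for n in("side","top"):
    c=camera(n); cv2.imwrite(f"pics/{n}0.png",c["frame"]); print(n,np.round(c["intrinsics"],1).tolist(),np.round(c["position"],3),c["attitude"],[k for k in c])
o=readout.get_obs(); print(o)
E
```

```text
pics
side [[433.2, 0.0, 277.6], [0.0, 433.2, 210.7], [0.0, 0.0, 1.0]] [ 0.191 -0.474  0.876] [ 0.66676421 -0.22797789 -0.66779312] ['frame', 'intrinsics', 'position', 'attitude']
top [[396.2, 0.0, 283.7], [0.0, 396.2, 204.1], [0.0, 0.0, 1.0]] [0.505 0.021 1.03 ] [ 0.06893034 -0.04082067 -1.5552565 ] ['frame', 'intrinsics', 'position', 'attitude']
{'t': 0.1, 'joint_pos': array([ 1.15582249,  0.53709595, -0.00442893,  1.53872323,  0.00259035,
        1.06730413, -0.0712201 ]), 'qd': array([ 0.00019508, -0.001258  ,  0.00043211, -0.00336459,  0.00050671,
       -0.00169904,  0.00182154]), 'joint_efforts': array([ 2.11174411e-03, -5.72073376e+01,  9.93461385e-01, -2.52228749e+01,
       -5.61930647e-02,  1.34430928e-02,  1.78578023e-05]), 'ee_pos': array([ 0.22194932, -0.61039309,  0.25494309]), 'tool_rot': array([-1.35346336,  0.94949591, -0.9473325 ]), 'ft_force': array([-0.24310385, -0.72557022, -0.88030679]), 'wrist_torque': array([-0.01097248, -0.04983943,  0.00641564]), 'width': 0.08804234167202289}
```

View both.

View pics/side0.png

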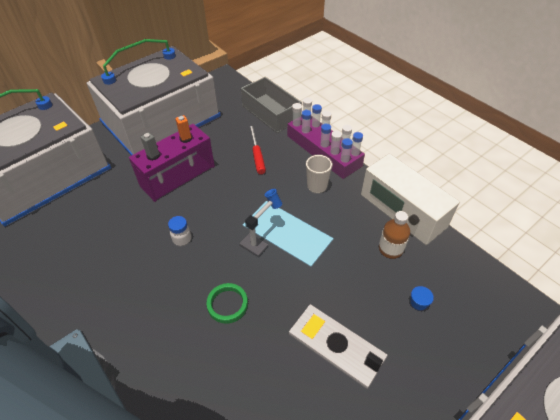

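View pics/top0.png

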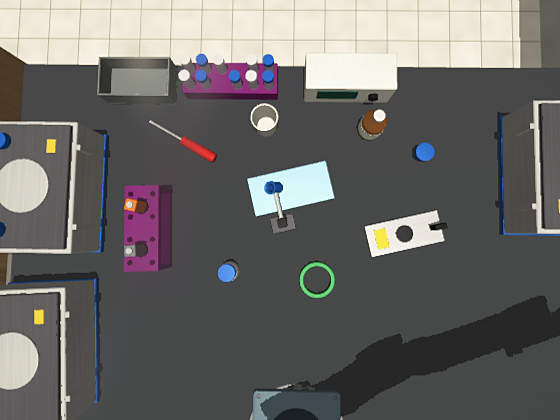

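The side view shows the block at (338,344) with the fin at (373,362), the plate at (288,232), the tube at (273,200), and the orange probe at (184,130). The top view shows the block at (405,234), the plate at (291,189), the orange handle at (131,205), and the spare at (130,250).

```bash
cat > h.py <<'E'
from station import readout, camera, ticket, r
import cv2,numpy as np
from scipy.spatial.transform import Rotation as R
def ray(c,uv):
    uv=np.atleast_2d(uv).astype(float); K=c["intrinsics"]
    d=np.c_[(uv[:,0]-K[0,2])/K[0,0],-(uv[:,1]-K[1,2])/K[1,1],-np.ones(len(uv))]
    return np.array(c["position"]),d@R.from_rotvec(c["attitude"]).as_matrix().T
def plane(c,uv,z):
    p,d=ray(c,uv); return p+d*((z-p[2])/d[:,2])[:,None]
def proj(c,P):
    q=(np.atleast_2d(P)-c["position"])@R.from_rotvec(c["attitude"]).as_matrix(); K=c["intrinsics"]
    return np.c_[K[0,2]-K[0,0]*q[:,0]/q[:,2],K[1,2]+K[1,1]*q[:,1]/q[:,2]]
def mask(c,lo,hi,box=None):
    m=cv2.inRange(cv2.cvtColor(c["frame"],cv2.COLOR_BGR2HSV),np.array(lo),np.array(hi))
    if box is not None:
        k=np.zeros_like(m); x0,y0,x1,y1=box; k[y0:y1,x0:x1]=255; m&=k
    return m
def big(m):
    cs,_=cv2.findContours(m,cv2.RETR_EXTERNAL,cv2.CHAIN_APPROX_NONE)
    return max(cs,key=cv2.contourArea)[:,0,:]
def rect(P):
    (x,y),(w,h),a=cv2.minAreaRect((P[:,:2]*1000).astype(np.float32))
    return np.round([x,y,w,h,a],1)
def pose():
    o=readout.get_obs(); M=R.from_rotvec(o["tool_rot"]).as_matrix()
    print("t",round(o["t"],2),"p",np.round(o["ee_pos"]*1000,1),"x",np.round(M[:,0],3),"y",np.round(M[:,1],3),"z",np.round(M[:,2],3),"F",np.round(o["ft_force"],1),"w",round(o["width"]*1000,1),"q",np.round(o["joint_pos"],2)); return o
E
python3 - <<'E'
from h import *
pose()
T=camera("top");S=camera("side")
for n,c,b,bb,po,pr in(("top",T,(230,150,350,230),(355,200,455,265),(115,190,155,220),(115,175,180,280)),("side",S,(235,190,340,270),(280,300,395,390),(170,110,200,150),(125,120,220,200))):
    print(n,"plate",rect(plane(c,big(mask(c,(85,40,170),(105,160,255),b)),0)))
    m=mask(c,(0,0,130),(180,255,255),bb)
    print("block",rect(plane(c,big(m),.014)))
    y=big(mask(c,(20,150,130),(35,255,255),bb)); print("yellow",rect(plane(c,y,.014)))
    o=mask(c,(4,170,90),(18,255,255),po); print("orange px",cv2.boundingRect(o), rect(plane(c,big(o),.176)))
    hsv=cv2.cvtColor(c["frame"],cv2.COLOR_BGR2HSV)
    p=big(mask(c,(135,80,60),(165,255,255),pr)); q=cv2.approxPolyDP(p.reshape(-1,1,2).astype(np.int32),4,True)[:,0]; print("rack px",q.tolist(), np.round(plane(c,q,.11)*1000).tolist())
    bl=big(mask(c,(100,150,60),(125,255,255),(b[0],b[1]-10 if n=="top" else 180,b[2],b[3]))); print("tube",cv2.boundingRect(bl), rect(plane(c,bl,.115)))
a=[cv2.resize(T["frame"][130:290,100:350],None,fx=3,fy=3)]
cv2.imwrite("pics/t1.png",a[0])
E
```

```text
t 0.1 p [ 221.9 -610.4  254.9] x [ 0.342 -0.94  -0.002] y [-0.001  0.001 -1.   ] z [ 0.94   0.342 -0.   ] F [-0.2 -0.7 -0.9] w 88.0 q [ 1.16  0.54 -0.    1.54  0.    1.07 -0.07]
top plate [647.8  31.   42.9 210.   13.8]
block [ 506.5 -267.2   80.8  189.8   13.5]
yellow [ 492.8 -209.5   48.3   28.4   14. ]
orange px (124, 198, 17, 14) [558.3 366.7  34.7  24.7  78.3]
rack px [[125, 186], [124, 202], [126, 197], [142, 198], [149, 206], [144, 213], [124, 210], [124, 245], [143, 242], [148, 251], [141, 257], [124, 256], [123, 270], [158, 270], [159, 245], [160, 269], [171, 266], [171, 190]] [[607.0, 412.0, 110.0], [569.0, 413.0, 110.0], [581.0, 409.0, 110.0], [579.0, 371.0, 110.0], [560.0, 354.0, 110.0], [544.0, 365.0, 110.0], [550.0, 412.0, 110.0], [469.0, 409.0, 110.0], [476.0, 364.0, 110.0], [456.0, 352.0, 110.0], [442.0, 368.0, 110.0], [443.0, 407.0, 110.0], [411.0, 408.0, 110.0], [412.0, 327.0, 110.0], [470.0, 327.0, 110.0], [415.0, 322.0, 110.0], [422.0, 297.0, 110.0], [599.0, 303.0, 110.0]]
tube (265, 181, 18, 13) [608.4  62.5  28.   39.5   0.9]
side plate [623.4  14.  100.4 190.9  13.9]
block [ 505.9 -269.1   81.9  190.6   13.5]
yellow [ 493.4 -210.    48.4   28.2   12.7]
orange px (176, 117, 15, 23) [546.5 337.5  87.1  24.9  68.7]
rack px [[194, 124], [189, 125], [192, 138], [187, 142], [177, 132], [156, 142], [156, 159], [148, 159], [144, 149], [129, 156], [140, 186], [152, 199], [214, 166], [209, 137]] [[610.0, 408.0, 110.0], [597.0, 413.0, 110.0], [575.0, 362.0, 110.0], [556.0, 357.0, 110.0], [557.0, 409.0, 110.0], [493.0, 410.0, 110.0], [460.0, 353.0, 110.0], [445.0, 366.0, 110.0], [455.0, 406.0, 110.0], [413.0, 408.0, 110.0], [383.0, 294.0, 110.0], [385.0, 238.0, 110.0], [559.0, 235.0, 110.0], [612.0, 335.0, 110.0]]
tube (265, 189, 17, 19) [601.6  52.9  57.7  28.3  69.3]
```

View pics/t1.png

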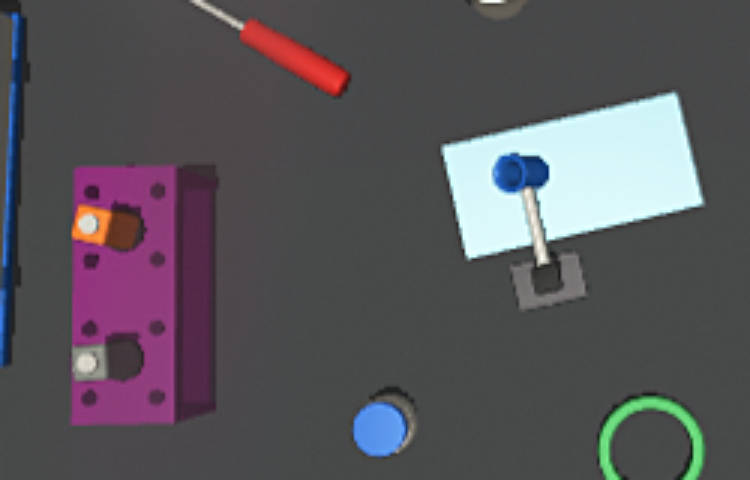

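```bash
python3 - <<'E'
from h import *
T=camera("top");S=camera("side")
g=lambda u:np.array([u[0]/3+100,u[1]/3+130])
pc=plane(T,[g(u) for u in((676,93),(703,205),(466,259),(443,147))],0); c=pc[:,:2].mean(0); print("plate",c*1000, np.round(pc[:,:2]*1000).tolist())
th=np.radians(13.7); A=np.array([[np.cos(th),-np.sin(th)],[np.sin(th),np.cos(th)]])
# sub-pixel check: plate corners from side
q=cv2.approxPolyDP(big(mask(S,(85,40,150),(105,160,255),(235,190,340,270))).reshape(-1,1,2),4,True)[:,0]; print("side plate",q.tolist(),np.round(plane(S,q,0)[:,:2]*1000).tolist())
W={}
W["block"]=np.array([.506,-.268])
fin=W["block"]+A@[0,-.08]; W["fin"]=fin
b=big(mask(T,(100,120,80),(120,255,255),(405,135,445,165)));W["bung"]=plane(T,b,.035)[:,:2].mean(0)
b=big(mask(S,(100,120,80),(120,255,255),(400,280,440,315)));W["bungS"]=plane(S,b,.03)[:,:2].mean(0)
am=mask(T,(0,0,60),(180,255,255),(350,100,395,145)); b=big(am);print("amber px",cv2.boundingRect(b))
W["amber_cap"]=plane(T,[[379,116]],.13)[0,:2]
W["amber_capS"]=plane(S,[[402,217]],.13)[0,:2]
W["amber_baseS"]=plane(S,[[394,252]],0)[0,:2]
for k,v in W.items(): print(k,np.round(v*1000),"plate frame",np.round(A.T@(v-c)*1000))
print("handle top",plane(T,[g((88,224)),g((87,362))],.176)*1000)
print("rack",plane(T,[g(u) for u in((75,168),(178,166),(173,425),(72,425))],.11)*1000)
print("mouth pred px",proj(T,np.r_[c+A@[0,.05],.115]),proj(S,np.r_[c+A@[0,.05],.115]))
x=(c+A@[0,.05]); print("mouth",x)
big2=lambda c,x0,y0,x1,y1,s:cv2.resize(c["frame"][y0:y1,x0:x1],None,fx=s,fy=s,interpolation=cv2.INTER_CUBIC)
cv2.imwrite("pics/s1.png",np.hstack([big2(S,160,100,225,200,6),big2(S,240,165,305,265,6)]))
E
```

```text
plate [617.82171661  22.8199225 ] [[692.0, -67.0], [594.0, -91.0], [544.0, 114.0], [642.0, 136.0]]
side plate [[270, 206], [258, 218], [255, 232], [262, 236], [273, 223], [270, 218], [279, 215], [285, 223], [265, 238], [311, 265], [332, 238]] [[640.0, 116.0], [591.0, 104.0], [557.0, 74.0], [563.0, 52.0], [610.0, 67.0], [615.0, 84.0], [639.0, 77.0], [634.0, 47.0], [565.0, 43.0], [599.0, -90.0], [693.0, -65.0]]
amber px (350, 100, 45, 45)
block [ 506. -268.] plate frame [-178. -256.]
fin [ 525. -346.] plate frame [-178. -336.]
bung [ 713. -314.] plate frame [  12. -349.]
bungS [ 712. -316.] plate frame [  11. -352.]
amber_cap [ 774. -178.] plate frame [ 104. -233.]
amber_capS [ 776. -184.] plate frame [ 104. -238.]
amber_baseS [ 778. -192.] plate frame [ 105. -246.]
handle top [[558.65197439 372.89643627 176.        ]
 [459.20353576 369.35182717 176.        ]]
rack [[606.64696895 412.21849885 110.        ]
 [609.30807077 331.08154145 110.        ]
 [408.49472107 327.41923199 110.        ]
 [407.15088655 405.83327202 110.        ]]
mouth pred px [[269.66873469 187.98949842]] [[269.27869013 192.74087322]]
mouth [0.60597981 0.07139738]
```

View pics/s1.png

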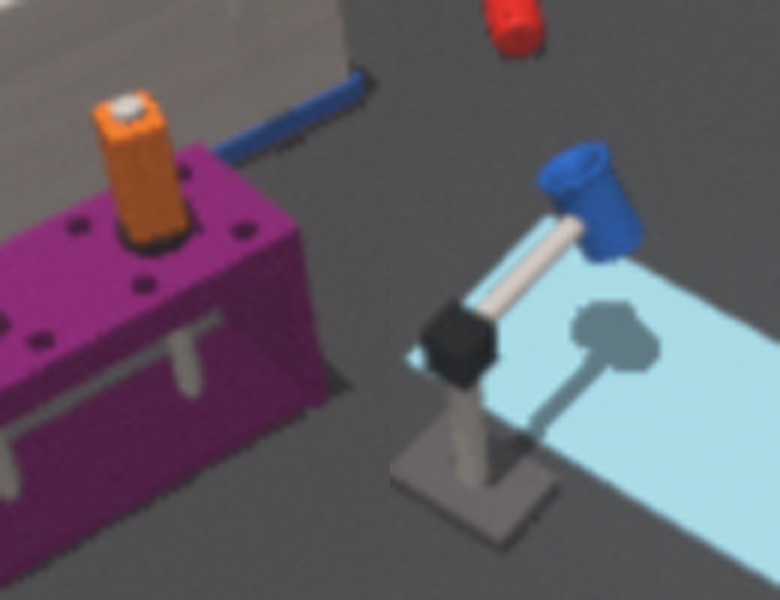

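The side crop shows the orange handle's top at about (181,118) in the rack and the tube mouth at about (272,193) leaning left. The amber bottle sits near the slide path, so I'll go round it. Now I'll move over the fin.

Call:
{"method": "servo_tool", "body": {"targets": "88 25.2 22 -8 0 0 6.95;88 25.2 22 -8 0 0 6.95;88 25.2 22 -8 0 0 6.95;88 25.2 22 -8 0 0 6.95;88 25.2 22 -8 0 0 6.95;88 25.2 22 -8 0 0 6.95;88 25.2 22 -8 0 0 6.95;88 25.2 22 -8 0 0 6.95;88 25.2 22 -8 0 0 6.95;88 25.2 22 -8 0 0 6.95;88 25.2 22 -8 0 0 6.95;88 25.2 22 -8 0 0 6.95", "force": 25}}

```text
t: 1.3
ee_pos: [0.5256, -0.3458, 0.1594]
tool_rot: [-1.563, -0.188, 0.188]
ft_force: [0.5, 0.2, -0.4]
width: 0.0882
```

```bash
python3 - <<'E'
from h import *
pose(); T=camera("top");S=camera("side")
g=lambda u:np.array([u[0]/6+160,u[1]/6+100])
P=plane(S,[g(u) for u in((95,110),(150,92),(163,122),(108,137))],.176)[:,:2]*1000; print(np.round(P,1),P.mean(0)); e=np.roll(P,-1,0)-P; print(np.degrees(np.arctan2(e[:,1],e[:,0])),np.linalg.norm(e,axis=1))
# mouth triangulation
p1,d1=ray(T,[[270.7,187.3]]);p2,d2=ray(S,[[272.2,193.3]]);d1=d1[0];d2=d2[0]
k=np.linalg.lstsq(np.c_[d1,-d2],p2-p1,rcond=None)[0]; print("mouth",(p1+d1*k[0])*1000,(p2+d2*k[1])*1000)
E
```

```text
t 1.3 p [ 525.6 -345.8  159.4] x [0.972 0.237 0.   ] y [ 0. -0. -1.] z [-0.237  0.972 -0.   ] F [ 0.5  0.2 -0.4] w 88.2 q [ 0.78  0.64 -0.38  1.65  0.29  0.9   0.52]
[[551.  381.2]
 [575.4 376.4]
 [568.8 355.4]
 [545.8 362.1]] [560.25281096 368.77154089]
[ -11.22024172 -107.4173941   163.95329755   74.79274627] [24.88142373 21.94417082 23.97751054 19.84654743]
mouth [607.86793546  69.14248416 112.81455251] [611.18921691  66.92899747 113.07222042]
```

Call:
{"method": "servo_tool", "body": {"targets": "88 0 0 -30 0 0 0;88 0 0 -30 0 0 0;88 0 0 -30 0 0 0;88 0 0 -20 0 0 0;88 0 0 -9 0 0 0;0 0 0 0 0 0 0;0 0 0 0 0 0 0;0 0 0 0 0 0 0;0 0 0 0 0 0 0;0 0 0 0 0 0 0;0 0 0 0 0 0 0;0 0 0 0 0 0 0", "force": 25}}

```text
t: 2.4
ee_pos: [0.5248, -0.3471, 0.0413]
tool_rot: [-1.564, -0.184, 0.183]
ft_force: [0.1, 0.0, 0.0]
width: 0.0429
```

Call:
{"method": "servo_tool", "body": {"targets": "0 0 0 0 0 0 0;0 0 0 0 0 0 0;0 0 0 0 0 0 0;0 0 0 0 0 0 0;0 0 0 0 0 0 0;0 0 0 0 0 0 0;0 0 0 0 0 0 0;0 0 0 0 0 0 0"}}

```text
t: 3.07
ee_pos: [0.5246, -0.3468, 0.0407]
tool_rot: [-1.563, -0.183, 0.183]
ft_force: [0.2, 0.2, -0.7]
width: 0.0139
```

```bash
python3 - <<'E'
from h import *
o=pose(); th=np.radians(13.7);A=R.from_euler("z",th).as_matrix()[:2,:2]; c=np.array([619.5,23.5])
M=R.from_rotvec(o["tool_rot"]).as_matrix(); b=o["ee_pos"][:2]*1000+A@[0,80]
print("block by grip",b,A.T@(b-c))
cur=o["ee_pos"][:2]*1000
for w in((-40,-190),(-35,-110),(-15,-95),(0,-75),(0,0)):
    n=c+A@(np.array(w)-[0,80]); print(w,np.round(n),np.round(n-cur,1)); cur=n
E
```

```text
t 3.07 p [ 524.6 -346.8   40.7] x [0.973 0.232 0.   ] y [ 0.  0. -1.] z [-0.232  0.973  0.   ] F [ 0.2  0.2 -0.7] w 13.9 q [ 0.74  0.81 -0.32  1.69  0.36  0.7   0.46]
block by grip [ 505.62312707 -269.08192464] [-179.93153629 -257.28732395]
(-40, -190) [ 645. -248.] [120.   98.5]
(-35, -110) [ 630. -169.] [-14.1  78.9]
(-15, -95) [ 646. -150.] [15.9 19.3]
(0, -75) [ 656. -127.] [ 9.8 23. ]
(0, 0) [638. -54.] [-17.8  72.9]
```

Call:
{"method": "servo_tool", "body": {"targets": "0 10 8.2 0 0 0 0;0 20 16.4 0 0 0 0;0 20 16.4 0 0 0 0;0 20 16.4 0 0 0 0;0 20 16.4 0 0 0 0;0 20 16.4 0 0 0 0;0 10 8.2 0 0 0 0;0 -3.5 19.7 0 0 0 0;0 -3.5 19.7 0 0 0 0;0 -3.5 19.7 0 0 0 0;0 -3.5 19.7 0 0 0 0;0 0 0 0 0 0 0"}}

```text
t: 4.07
ee_pos: [0.63, -0.1644, 0.0407]
tool_rot: [-1.559, -0.187, 0.188]
ft_force: [0.7, 3.7, -0.2]
width: 0.014
```

```bash
python3 - <<'E'
from h import *
o=pose();S=camera("side");cv2.imwrite("pics/s2.png",S["frame"][150:400,200:480].repeat(2,0).repeat(2,1))
E
```

```text
t 4.07 p [ 630.  -164.4   40.7] x [ 0.972  0.236 -0.   ] y [-0.001  0.003 -1.   ] z [-0.236  0.972  0.004] F [ 0.7  3.7 -0.2] w 14.0 q [ 0.4   0.84 -0.32  1.62  0.35  0.74  0.16]
```

View pics/s2.png

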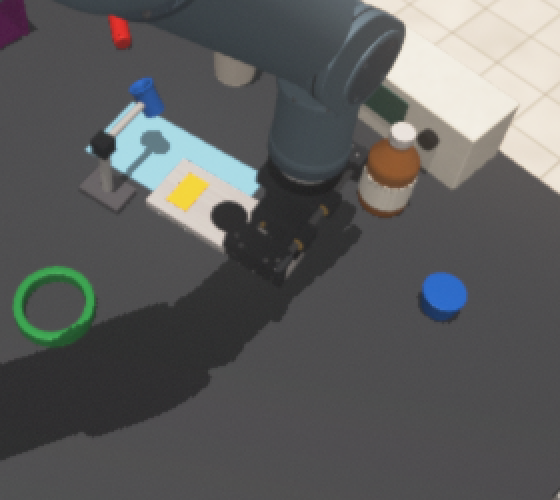

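The block is held and following. It is clear of the foot and the bottle, which is at crop (390,190). On to the plate.

Call:
{"method": "servo_tool", "body": {"targets": "0 8 9.5 0 0 0 0;0 8 9.5 0 0 0 0;0 5 11.5 0 0 0 0;0 5 11.5 0 0 0 0;0 -3 12.2 0 0 0 0;0 -3 12.2 0 0 0 0;0 -3 12.2 0 0 0 0;0 -3 12.2 0 0 0 0;0 -3 12.2 0 0 0 0;0 -3 12.2 0 0 0 0;0 0 0 0 0 0 0;0 0 0 0 0 0 0"}}

```text
t: 5.12
ee_pos: [0.638, -0.0521, 0.0407]
tool_rot: [-1.561, -0.185, 0.186]
ft_force: [0.4, 1.5, -0.5]
width: 0.0136
```

```bash
python3 - <<'E'
from h import *
o=pose()
M=R.from_rotvec(o["tool_rot"]).as_matrix(); print("block",o["ee_pos"][:2]*1000+80*M[:2,2])
T=camera("top");S=camera("side");f=lambda i:cv2.resize(i,None,fx=4,fy=4,interpolation=cv2.INTER_CUBIC)
cv2.imwrite("pics/s3.png",np.hstack([f(T["frame"][145:245,235:335]),f(S["frame"][180:280,240:340])]))
E
```

```text
t 5.12 p [638.  -52.1  40.7] x [ 0.972  0.234 -0.   ] y [-0.001  0.002 -1.   ] z [-0.234  0.972  0.002] F [ 0.4  1.5 -0.5] w 13.6 q [ 0.23  0.82 -0.31  1.66  0.34  0.72 -0.02]
block [619.30171346  25.69972347]
```

View pics/s3.png

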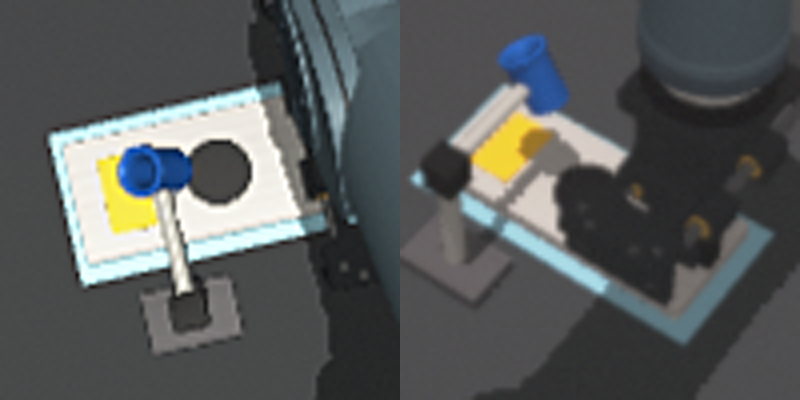

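The block sits evenly inside the plate borders in both views, so I'll release it and rise.

Call:
{"method": "servo_tool", "body": {"targets": "60 0 0 0 0 0 0;60 0 0 0 0 0 0;60 0 0 0 0 0 0;60 0 0 0 0 0 0;60 0 0 0 0 0 0;60 0 0 0 0 0 0;60 0 0 10 0 0 0;60 0 0 25 0 0 0;60 0 0 40 0 0 0;60 0 0 40 0 0 0;60 0 0 40 0 0 0;60 0 0 40 0 0 0"}}

```text
t: 6.22
ee_pos: [0.6382, -0.0543, 0.2385]
tool_rot: [-1.563, -0.184, 0.183]
ft_force: [0.8, -1.0, 0.0]
width: 0.0599
```

Call:
{"method": "servo_tool", "body": {"targets": "70 -6.6 35.4 5 0 0 -2.2;70 -6.6 35.4 5 0 0 -2.2;70 -6.6 35.4 5 0 0 -2.2;70 -6.6 35.4 5 0 0 -2.2;70 -6.6 35.4 5 0 0 -2.2;70 -6.6 35.4 5 0 0 -2.2;70 -6.6 35.4 5 0 0 -2.2;70 -6.6 35.4 0 0 0 -2.2;70 -6.6 35.4 0 0 0 -2.2;70 -6.6 35.4 0 0 0 -2.2;70 -6.6 35.4 0 0 0 -2.2;70 -6.6 35.4 0 0 0 -2.2"}}

```text
t: 7.22
ee_pos: [0.5587, 0.372, 0.2717]
tool_rot: [-1.563, 0.179, -0.18]
ft_force: [1.1, -0.1, -0.4]
width: 0.0701
```

```bash
python3 - <<'E'
from h import *
o=pose()
T=camera("top");S=camera("side")
for z in (.14,): pass
Q=big(mask(S,(4,170,90),(18,255,255),(170,105,205,150))); print("side orange",cv2.boundingRect(Q),Q.mean(0))
f=lambda i,s:cv2.resize(i,None,fx=s,fy=s,interpolation=cv2.INTER_CUBIC)
cv2.imwrite("pics/s4.png",f(S["frame"][30:210,90:290],3))
# block check
m=mask(T,(0,0,130),(180,60,255),(240,150,345,230)); print("block top",rect(plane(T,big(m),.014)))
m=mask(S,(0,0,130),(180,60,255),(240,190,345,280)); print("block side",rect(plane(S,big(m),.014)))
E
```

```text
t 7.22 p [558.7 372.  271.7] x [ 0.974 -0.227  0.001] y [ 0.001  0.    -1.   ] z [0.227 0.974 0.   ] F [ 1.1 -0.1 -0.4] w 70.1 q [-0.42  0.59 -0.36  1.44  0.22  1.15 -1.04]
side orange (177, 118, 14, 22) [183.17241379 128.0862069 ]
block top [609.1  21.8 119.3 209.5  14.1]
block side [618.7  23.1  92.9 198.2  13. ]
```

View pics/s4.png

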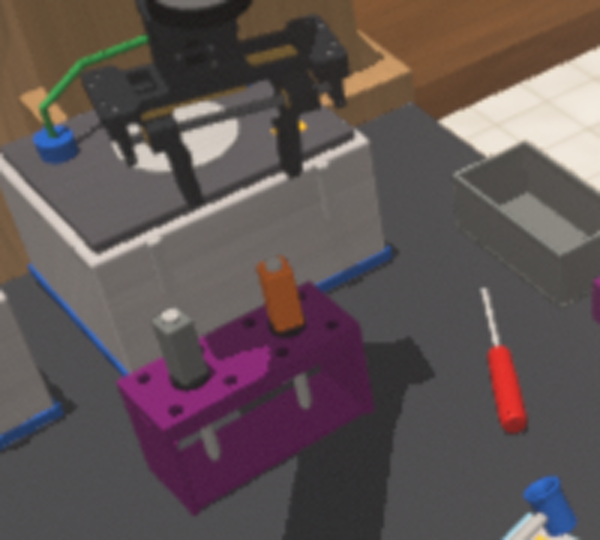

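Call:
{"method": "servo_tool", "body": {"targets": "70 0 0 -30 0 0 0;70 0 0 -30 0 0 0;70 0 0 -30 0 0 0;70 0 0 -22 0 0 0;70 0 0 -12 0 0 0;10 0 0 0 0 0 0;10 0 0 0 0 0 0;10 0 0 0 0 0 0;10 0 0 0 0 0 0;10 0 0 0 0 0 0;10 0 0 0 0 0 0;10 0 0 0 0 0 0", "force": 20}}

```text
t: 8.32
ee_pos: [0.5596, 0.3705, 0.1474]
tool_rot: [-1.563, 0.178, -0.179]
ft_force: [-0.1, 0.1, 3.7]
width: 0.0258
```

Call:
{"method": "servo_tool", "body": {"targets": "10 0 0 0 0 0 0;10 0 0 0 0 0 0;10 0 0 0 0 0 0;10 0 0 0 0 0 0;10 0 0 0 0 0 0;10 0 0 0 0 0 0", "force": 30}}

```text
t: 8.82
ee_pos: [0.5597, 0.3705, 0.1474]
tool_rot: [-1.563, 0.178, -0.179]
ft_force: [-0.8, -1.7, 5.9]
width: 0.0257
```

Call:
{"method": "servo_tool", "body": {"targets": "10 0 0 15 0 0 0;10 0 0 35 0 0 0;10 0 0 40 0 0 0;10 0 0 40 0 0 0;10 0 0 30 0 0 0;10 0 0 10 0 0 0;10 5 -36 -5 -4.86 -1.18 0;10 5 -36 -5 -4.86 -1.18 0;10 5 -36 -5 -4.86 -1.18 0;10 5 -36 -5 -4.86 -1.18 0;10 4 -36 0 -4.86 -1.18 0;10 4 -36 0 -4.86 -1.18 0"}}

```text
t: 9.82
ee_pos: [0.5868, 0.1526, 0.2952]
tool_rot: [-2.056, 0.034, -0.337]
ft_force: [-0.1, 0.4, -1.8]
width: 0.0259
```

```bash
cat > m.py <<'E'
from h import *
# probe-rod axis from both views; tool-based expectation; tube mouth
c=np.array([619.5,23.5]);th=np.radians(13.7);ys=np.array([-np.sin(th),np.cos(th),0])
a=.5*ys+np.array([0,0,np.cos(np.pi/6)]); mouth=np.r_[c,0]+50*ys+[0,0,115]
E
python3 - <<'E'
from m import *
o=pose(); M=R.from_rotvec(o["tool_rot"]).as_matrix(); print("a",a,"mouth",mouth)
print("tip in-tool",o["ee_pos"]*1000+137.4*M[:,1])
T=camera("top");S=camera("side"); f=lambda i,s:cv2.resize(i,None,fx=s,fy=s,interpolation=cv2.INTER_CUBIC)
tip=o["ee_pos"]+.1374*M[:,1]; sh=o["ee_pos"]+.0374*M[:,1]
for n,C in(("T",T),("S",S)): print(n,proj(C,[tip,sh,mouth/1000]))
cv2.imwrite("pics/s5.png",np.hstack([f(T["frame"][130:230,200:300],4),f(S["frame"][130:230,210:310],4)]))
E
```

```text
t 9.82 p [586.8 152.6 295.2] x [ 0.961 -0.165  0.224] y [ 0.117 -0.49  -0.864] z [ 0.252  0.856 -0.451] F [-0.1  0.4 -1.8] w 25.9 q [-0.45  0.51 -0.18  1.59  0.6   1.32 -1.08]
a [-0.11841907  0.48577456  0.8660254 ] mouth [607.6580927  72.077456  115.       ]
tip in-tool [602.93751507  85.30578541 176.51710814]
T [[261.74032666 186.15908683]
 [233.32922136 186.69542069]
 [269.38923373 187.26718739]]
S [[263.65204204 171.73702375]
 [243.80511282 133.61244298]
 [269.64991194 192.23617877]]
```

View pics/s5.png

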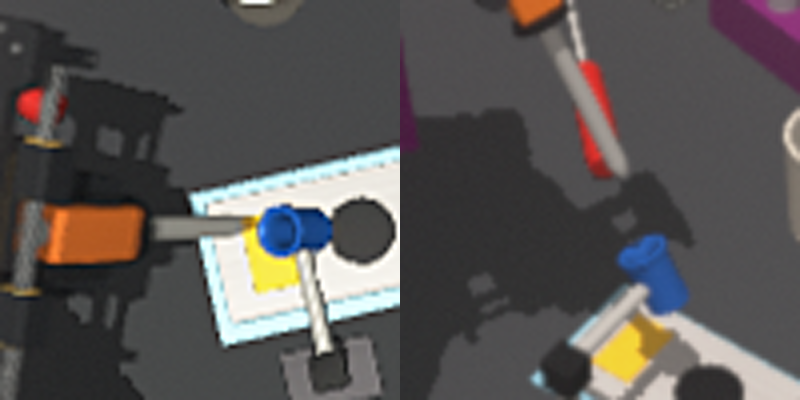

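```bash
cat >> m.py <<'E'
def tri(T,S,uT,uS):
    p1,d1=ray(T,[uT]);p2,d2=ray(S,[uS]);d1=d1[0];d2=d2[0]
    k=np.linalg.lstsq(np.c_[d1,-d2],p2-p1,rcond=None)[0]; A,B=p1+d1*k[0],p2+d2*k[1]
    return (A+B)*500,np.linalg.norm(A-B)*1000
E
python3 - <<'E'
from m import *
T=camera("top");S=camera("side")
t,e=tri(T,S,(263.2,186.8),(265.5,173.8)); m,e2=tri(T,S,(270.4,187.45),(271.5,193.1))
print("tip",t,e,"mouth",m,e2); o=pose();M=R.from_rotvec(o["tool_rot"]).as_matrix()
tip=o["ee_pos"]*1000+137.4*M[:,1]
for mm in(m,m+(tip-t),mouth):
    d=mm-tip; print("d",d,"along",d@-a,"perp",d-(d@a)*a)
E
```

```text
tip [603.30055599  81.61376757 172.23581482] 2.9363843949229262 mouth [608.72648671  68.94634265 113.53835759] 3.101145562751743
t 10.02 p [586.6 154.2 295.1] x [ 0.961 -0.167  0.222] y [ 0.116 -0.486 -0.866] z [ 0.252  0.858 -0.448] F [ 0.1  0.4 -2.1] w 25.7 q [-0.45  0.51 -0.18  1.59  0.59  1.32 -1.08]
d [  6.17838353 -18.45687303 -62.53649155] along 63.85570816747413 perp [-1.38335024 12.56260551 -7.2358261 ]
d [  5.42593071 -12.66742492 -58.69745722] along 57.62953554493359 perp [-1.39850546 15.32753736 -8.78881543]
d [  5.10998952 -15.32575967 -61.07484914] along 60.94235527274154 perp [-2.1067477  14.27848614 -8.29722131]
```

Call:
{"method": "servo_tool", "body": {"targets": "10 1 0 -12 0 0 0;10 1 -2 -12 0 0 0;10 0.9 -3 -12 0 0 0;10 0.9 -3 -11 0 0 0;10 0 0 0 0 0 0;10 0 0 0 0 0 0;10 0 0 0 0 0 0"}}

```text
t: 10.6
ee_pos: [0.5913, 0.1465, 0.2498]
tool_rot: [-2.05, 0.034, -0.339]
ft_force: [-0.4, -0.1, 0.4]
width: 0.026
```

```bash
python3 - <<'E'
from m import *
o=pose(); M=R.from_rotvec(o["tool_rot"]).as_matrix()
tip=o["ee_pos"]*1000+137.4*M[:,1];d=mouth-tip; print("d",d,"along",d@-a,"perp",d-(d@a)*a)
T=camera("top");S=camera("side"); f=lambda i,s:cv2.resize(i,None,fx=s,fy=s,interpolation=cv2.INTER_CUBIC)
cv2.imwrite("pics/s6.png",np.hstack([f(T["frame"][155:220,230:295],6),f(S["frame"][150:215,240:305],6)]))
E
```

```text
t 10.6 p [591.3 146.5 249.8] x [ 0.96  -0.167  0.225] y [ 0.118 -0.486 -0.866] z [ 0.253  0.858 -0.447] F [-0.4 -0.1  0.4] w 26.0 q [-0.44  0.56 -0.17  1.63  0.62  1.23 -1.12]
d [  0.07480928  -7.68488834 -15.83253931] along 17.453363351826283 perp [-1.99200183  0.79351156 -0.71748327]
```

View pics/s6.png

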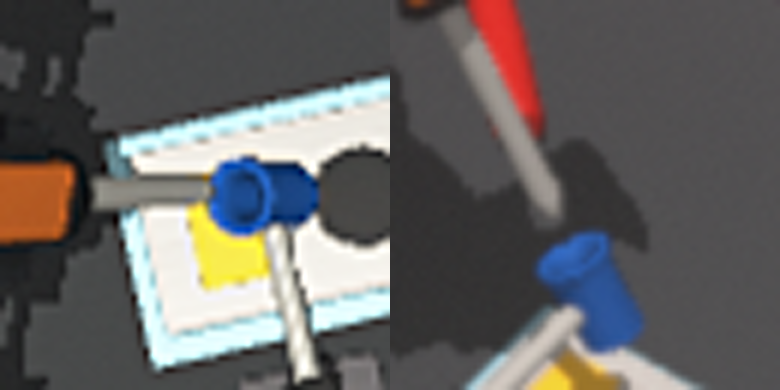

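Call:
{"method": "servo_tool", "body": {"targets": "10 -0.7 -2.4 -4.3 0 0 0;10 -0.1 -2.4 -4.3 0 0 0;10 0.6 -2.4 -4.3 0 0 0;10 0.6 -2.4 -4.3 0 0 0;10 0.6 -2.4 -4.3 0 0 0;10 0.6 -2.4 -4.3 0 0 0;10 0 0 0 0 0 0;10 0 0 0 0 0 0"}}

```text
t: 11.37
ee_pos: [0.5927, 0.1316, 0.2236]
tool_rot: [-2.051, 0.035, -0.338]
ft_force: [-0.5, -0.3, -1.1]
width: 0.0255
```

```bash
python3 - <<'E'
from m import *
o=pose(); M=R.from_rotvec(o["tool_rot"]).as_matrix(); print(o["wrist_torque"])
tip=o["ee_pos"]*1000+137.4*M[:,1];d=mouth-tip; print("d",d,"along",d@-a,"perp",d-(d@a)*a)
E
```

```text
t 11.37 p [592.7 131.6 223.6] x [ 0.96  -0.167  0.224] y [ 0.117 -0.486 -0.866] z [ 0.253  0.858 -0.447] F [-0.5 -0.3 -1.1] w 25.5 q [-0.43  0.58 -0.16  1.66  0.64  1.18 -1.13]
[ 0.54884504  0.0886649  -0.04102201]
d [-1.12269372  7.29891954 10.36768434] along -12.657255791666081 perp [ 0.37616678  1.15034668 -0.59382072]
```

Call:
{"method": "servo_tool", "body": {"targets": "10 0.6 -2.4 -4.3 0 0 0;10 0.6 -2.4 -4.3 0 0 0;10 0.6 -2.4 -4.3 0 0 0;10 0.6 -2.4 -4.3 0 0 0;10 0 0 0 0 0 0;10 0 0 0 0 0 0"}}

```text
t: 11.87
ee_pos: [0.595, 0.1221, 0.2063]
tool_rot: [-2.051, 0.035, -0.338]
ft_force: [0.0, -0.4, -1.3]
width: 0.0258
```

```bash
python3 - <<'E'
from m import *
o=pose(); M=R.from_rotvec(o["tool_rot"]).as_matrix(); print(o["wrist_torque"])
tip=o["ee_pos"]*1000+137.4*M[:,1];d=mouth-tip; print("d",d,"along",d@-a,"perp",d-(d@a)*a)
T=camera("top");S=camera("side"); f=lambda i,s:cv2.resize(i,None,fx=s,fy=s,interpolation=cv2.INTER_CUBIC)
cv2.imwrite("pics/s7.png",np.hstack([f(T["frame"][155:220,230:295],6),f(S["frame"][150:215,240:305],6)]))
E
```

```text
t 11.87 p [595.  122.1 206.3] x [ 0.96  -0.167  0.224] y [ 0.117 -0.486 -0.866] z [ 0.253  0.858 -0.447] F [ 0.  -0.4 -1.3] w 25.8 q [-0.42  0.6  -0.16  1.68  0.65  1.14 -1.14]
[0.54078763 0.10072152 0.03609882]
d [-3.52957812 16.78437553 27.63463994] along -32.50369221523437 perp [ 0.31947899  0.99490874 -0.51438324]
```

View pics/s7.png

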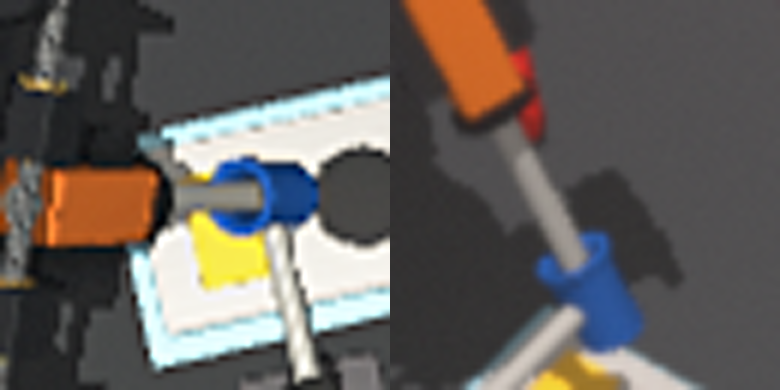

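The rod is in the bore in both views with no contact force. Carrying on.

Call:
{"method": "servo_tool", "body": {"targets": "10 0.6 -2.4 -4.3 0 0 0;10 0.6 -2.4 -4.3 0 0 0;10 0.6 -2.4 -4.3 0 0 0;10 0.6 -2.4 -4.3 0 0 0;10 0.6 -2.4 -4.3 0 0 0;10 0.6 -2.4 -4.3 0 0 0;10 0.6 -2.4 -4.3 0 0 0;10 0.6 -2.5 -4.4 0 0 0;10 0.6 -2.5 -4.4 0 0 0;10 0.6 -2.5 -4.4 0 0 0;10 0.6 -2.5 -4.4 0 0 0;10 0.6 -2.5 -4.4 0 0 0"}}

```text
t: 12.97
ee_pos: [0.6025, 0.0929, 0.1542]
tool_rot: [-2.051, 0.034, -0.339]
ft_force: [-0.7, -0.4, -1.2]
width: 0.0258
```

Call:
{"method": "servo_tool", "body": {"targets": "10 0.2 -0.5 -0.9 0 0 0;10 0.2 -0.5 -0.9 0 0 0;10 0.2 -0.5 -0.9 0 0 0;10 0.2 -0.5 -0.9 0 0 0;10 0 0 0 0 0 0"}}

```text
t: 13.38
ee_pos: [0.6032, 0.0911, 0.151]
tool_rot: [-2.051, 0.034, -0.339]
ft_force: [-0.5, 0.2, -1.7]
width: 0.0254
```

```bash
python3 - <<'E'
from m import *
o=pose(); M=R.from_rotvec(o["tool_rot"]).as_matrix(); print(o["wrist_torque"])
tip=o["ee_pos"]*1000+137.4*M[:,1];d=mouth-tip; print("d",d,"along",d@-a,"perp",d-(d@a)*a)
E
```

```text
t 13.38 p [603.2  91.1 151. ] x [ 0.96  -0.167  0.224] y [ 0.118 -0.486 -0.866] z [ 0.253  0.858 -0.447] F [-0.5  0.2 -1.7] w 25.4 q [-0.39  0.67 -0.13  1.72  0.7   1.03 -1.17]
[ 0.62374602  0.1003865  -0.00565465]
d [-11.7760946   47.7775253   82.96467095] along -96.45313319571356 perp [-0.35420397  0.92304697 -0.56619267]
```

Press on about 1 mm per row until the shoulder bears.

Call:
{"method": "servo_tool", "body": {"targets": "10 0.1 -0.5 -0.9 0 0 0;10 0.1 -0.5 -0.9 0 0 0;10 0.1 -0.5 -0.9 0 0 0;10 0 0 0 0 0 0"}}

```text
t: 13.72
ee_pos: [0.6033, 0.0894, 0.1481]
tool_rot: [-2.051, 0.035, -0.339]
ft_force: [-0.4, -0.2, -0.7]
width: 0.0257
```

Call:
{"method": "servo_tool", "body": {"targets": "10 0.1 -0.5 -0.9 0 0 0;10 0.1 -0.5 -0.9 0 0 0;10 0 0 0 0 0 0"}}

```text
t: 13.97
ee_pos: [0.6037, 0.0892, 0.1474]
tool_rot: [-2.051, 0.034, -0.339]
ft_force: [-3.1, 1.7, 6.9]
width: 0.0257
```

Call:
{"method": "servo_tool", "body": {"targets": "10 0.1 -0.5 -0.9 0 0 0;10 0 0 0 0 0 0;10 0 0 0 0 0 0"}}

```text
t: 14.22
ee_pos: [0.6037, 0.0892, 0.1473]
tool_rot: [-2.051, 0.034, -0.339]
ft_force: [-6.8, 4.6, 12.2]
width: 0.0258
```

```bash
python3 - <<'E'
from m import *
o=pose(); M=R.from_rotvec(o["tool_rot"]).as_matrix()
tip=o["ee_pos"]*1000+137.4*M[:,1];d=mouth-tip; print("along",d@-a,"perp",d-(d@a)*a)
T=camera("top");S=camera("side"); f=lambda i,s:cv2.resize(i,None,fx=s,fy=s,interpolation=cv2.INTER_CUBIC)
cv2.imwrite("pics/s8.png",np.hstack([f(T["frame"][155:220,230:295],6),f(S["frame"][150:215,240:305],6)]))
E
```

```text
t 14.22 p [603.7  89.2 147.3] x [ 0.96  -0.166  0.225] y [ 0.119 -0.486 -0.866] z [ 0.254  0.858 -0.447] F [-6.8  4.6 12.2] w 25.8 q [-0.38  0.67 -0.13  1.73  0.7   1.02 -1.18]
along -100.59082906187216 perp [-0.4567071   0.77326214 -0.49619088]
```

View pics/s8.png

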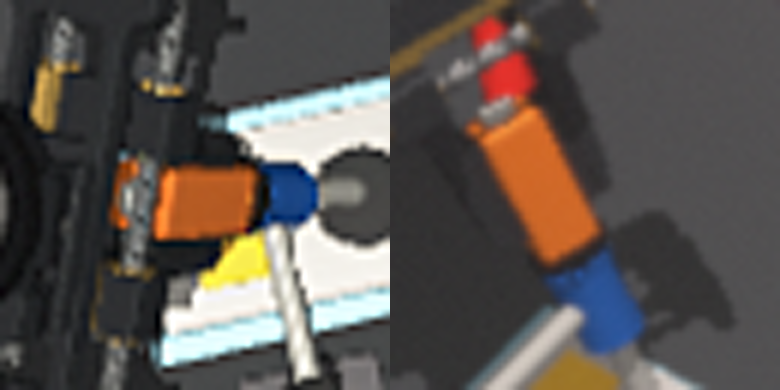

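The shoulder is on the mouth and the rod tip shows out of the bottom of the tube. I'll unload, open, and back out along the axis.

Call:
{"method": "servo_tool", "body": {"targets": "10 0 0.7 1.3 0 0 0;50 0 0 0 0 0 0;50 0 0 0 0 0 0;50 0 0 0 0 0 0;50 0 0 0 0 0 0;50 0 0 0 0 0 0;50 0 0 0 0 0 0;50 -1 4 7 0 0 0;50 -2.4 9.7 17.3 0 0 0;50 -3.5 14.6 26 0 0 0;50 -3.5 14.6 26 0 0 0;50 -3.5 14.6 26 0 0 0"}}

```text
t: 15.32
ee_pos: [0.5894, 0.1471, 0.2508]
tool_rot: [-2.051, 0.035, -0.338]
ft_force: [0.4, 0.0, -0.1]
width: 0.05
```

Call:
{"method": "servo_tool", "body": {"targets": "50 -3.5 14.6 26 0 0 0;50 0 25 20 0 0 0;50 0 25 20 0 0 0;50 0 25 10 0 0 0;50 0 25 0 0 0 0;50 0 0 0 0 0 0;50 0 0 0 0 0 0;50 0 0 0 0 0 0"}}

```text
t: 15.98
ee_pos: [0.5863, 0.2601, 0.3252]
tool_rot: [-2.052, 0.035, -0.339]
ft_force: [1.0, -0.4, -0.1]
width: 0.0499
```

```bash
python3 - <<'E'
from m import *
o=pose()
T=camera("top");S=camera("side"); f=lambda i,s:cv2.resize(i,None,fx=s,fy=s,interpolation=cv2.INTER_CUBIC)
cv2.imwrite("pics/s9.png",np.hstack([f(T["frame"][145:245,235:335],4),f(S["frame"][160:260,240:340],4)]))
for n,C,b in(("T",T,(240,150,345,230)),("S",S,(240,180,345,280))):
    d=mask(C,(0,0,0),(180,255,75),(275,175,310,205) if n=="T" else (275,215,310,250)); c=plane(C,big(d),.014)[:,:2]*1000; (x,y),rr=cv2.minEnclosingCircle(c.astype(np.float32)); print(n,"disc",x,y,rr)
print("exp shoulder px",proj(T,mouth/1000),proj(S,mouth/1000),"top of handle",proj(T,(mouth+66*a)/1000),proj(S,(mouth+66*a)/1000))
E
```

```text
t 15.98 p [586.3 260.1 325.2] x [ 0.96  -0.167  0.224] y [ 0.118 -0.487 -0.865] z [ 0.254  0.857 -0.448] F [ 1.  -0.4 -0.1] w 49.9 q [-0.58  0.59 -0.21  1.39  0.56  1.48 -1.13]
T disc 620.3129272460938 23.981592178344727 20.697898864746094
S disc 620.8817138671875 24.906505584716797 20.007640838623047
exp shoulder px [[269.38923373 187.26718739]] [[269.64991194 192.23617877]] top of handle [[253.22978024 187.68633285]] [[257.55650968 169.23501353]]
```

View pics/s9.png

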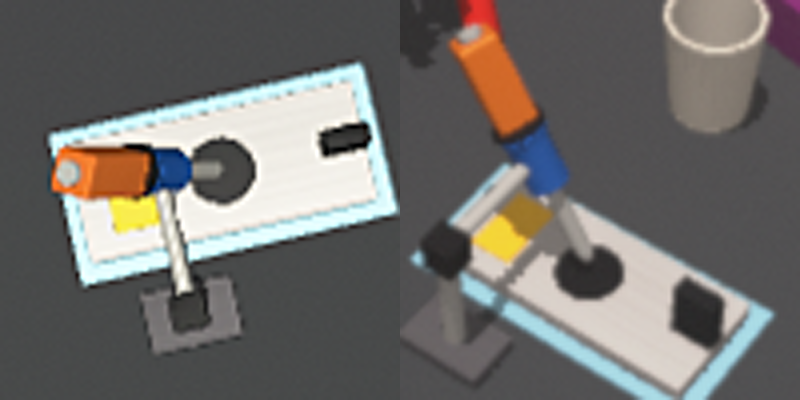

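The probe is seated, its shoulder flush on the tube mouth and its rod coming out below. The block is centred on the plate, and the robot is clear.

```bash
python3 -c "
from station import ticket; print(ticket.job_done())"
```

```text
the job is handed in; nothing more can be done
None
```

I slid the block by its fin onto the cold plate, staying clear of the amber bottle and the post's foot. I then put the orange probe through the leaning tube until its shoulder was home, released it and backed the arm off. The job was handed in at about 16 s of the 59 s allowed.

**Block:** after release, its centre disc measured (620.3, 24.0) mm from the top camera and (620.9, 24.9) mm from the side camera. The plate centre is at about (619.5, 23.5) mm, so it is within 2 mm, with the angle matched to within about 1°. An earlier edge-outline check of the block from the top view was unusable because the outline merged with the plate, so I relied on the disc and the even borders.

**Probe:** contact came at the expected 100 mm depth, with about 15 N of force. The last views show the shoulder flush on the mouth and the rod coming out below the tube. Camera estimates of the mouth position differed by about 3 mm, but the rod met no resistance on the way in.

**Bystanders:** the arm's path avoided the spare probe and the other items, but I did not re-measure their positions at the end. No verdict was reported.

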